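Index the shutter of a vial canister to the third click and hold it open

ROBOT

A 6-joint arm with a two-finger parallel gripper is mounted at the origin on a cart in front of the work surface, level with it; the furniture and walls round the work are solid. World frame = base frame: x ahead of the robot, y to its left, z up, the work surface at z = 0. Lengths are in m, angles in rad, forces in N, time in s.
With the tool pointing down it reaches from about 0.35 to 0.775 m from the base axis. Payload 5.5 kg.
Tool frame: the origin (TCP) lies on the mounting face of the last link; the fingertips stand 173 mm ahead of it and the grasp point (between the pads) lies 155 mm ahead of it; x points along the fingers, z is the direction in which the jaws open and shut, and the axes are right-handed (so a half turn about x gives the same grasp; the last joint's range is limited). The gripper opens to 85 mm and grips with 20 to 120 N. Pads are 22 mm wide; open, the fingers measure 114 mm over their backs; the gripper's body (76 mm by 85 mm) begins 54 mm behind the grasp point. The pads swing forward as they close: fully open they stand 13 mm farther back than shut.
Start: joints at [0.988, 0.313, 0.046, 1.304, 0, 1.431], TCP at [0.246, 0.52, 0.405] pointing down, gripper open.
Joint ranges: [-2.76, 2.76], [-0.86, 1.69], [-1.03, 1.26], [-2.2, 2.34], [-1.47, 1.5], [-3.14, 3.14]. Speed limits (rad/s): [2.57, 2.57, 3.14, 3.14, 3.14, 3.14].

INTERFACE

Orientations are given as a unit quaternion [w, x, y, z].
In Python, from cell import * gives the robot as it stands.
- The arm moves only by the tool arm_command, never from a script. Its argument "rows" is a list of rows, each an object with "jaw": the opening, from 0 (shut) to 1 (fully open); "dp": the shift along the tool's x, y, z normalised to -1 to 1, where 1 is 0.03 m, a list of three; "roll": the turn about the tool's x normalised to -1 to 1, where 1 is 0.12 rad. A call has 1 to 10 rows; each row shifts and turns the commanded pose from where the row before left it, along the tool's axes as they then stand; what a row does not reach is not made up. A row lasts 1/8 s, in which the tool goes at most 62.5 mm and 10.7 degrees, less where a joint would pass 70% of its speed; a pose out of reach is approached as far as the arm can. A call with a number of a shift or a turn outside -1 to 1 is refused whole. A call with a gripper value outside its range is refused whole. The fingers move at their own pace and stop on an object; "grip_force" is the grip in N (left out, the last holds). Time passes only in rows, so rows that do not move let the fingers close. It gives the time, the measured TCP pose, the force and the opening at its end, in the units of the state.
- observe(): the state, without advancing time (a new reading comes with each control period).
- camera(name): name is "side" or "top" or "wrist"; returns a dict with "pixels" (480x640x3 uint8, red, green, blue), "camera_matrix" (3x3 intrinsics, pixels), "eye" and "rotation" of the camera in the world. Camera axes: x right, y up, looking along -z (the intrinsics and any distortion apply to the point x, -y, -z); pixel columns grow to the right and rows downward; lengths in m; the calibration is good to about 2 mm. A picture is of the moment at which its call begins. There is no depth.
- sign_off(): hands the job in, once; it reports no verdict.
The state is a dict: "clock": time; "joint_positions": joint angles; "qd": joint speeds; "joint_torque": joint torques, N m; "tcp_pos": TCP position; "tool_rot": TCP orientation; "force": force on the tool from outside, world axes, zero at the start; "ft_torque": the same for the moment, N m; "opening": opening from 0.0 (shut) to 1.0 (fully open).
Only numpy, scipy, OpenCV 4.12 (cv2) and the standard library are available. Lean on these libraries where they do the work, as an engineer would, in place of code of your own. Each camera call takes 0.05 s, during which the arm holds its last target. There are 200 camera calls.

TASK

Open the light-tight vial canister: take the upright lug at the edge of its lid, tip the lid up with its far edge still resting on the canister's rim, then lift it off and set it down flat, right way up, on the worktop beside the canister without dropping it. Then grip the knob in the middle of the shutter plate and turn it clockwise (seen from above), counting the clicks, to the third click stop and no further, so that the window in the plate stands over the third vial for a colleague to draw from. Finish while still holding the knob there, since a spring closes the shutter as soon as it is let go; leave the things round about where they are.

Things in the scene. Friction and masses are not known exactly. Their poses are not given: they have to be found in the camera images.
- canister: fixed round grey metal canister, outer diameter 148, rim 80 above the worktop, inner diameter 140; origin at the centre of its underside, z up. The shutter plate lies 12 below the rim, inside a dark index ring with 16 white marks, one per click stop; the larger mark, on the canister's -x side, is the home stop. Under each other stop stands a vial. The worktop at its left is clear
- lid_lug (a point): grip point in the upright lug at the lid's edge, 84 from the lid's axis, 24 above the lid's lowest face. The lug is a plate 10 thick (point's y) and 34 long (point's x, pointing outward; 66 to 100 from the axis); its top is 12 above this point, the lid's flange (radius 78) 15 below it. At the start it points to the robot's left or front left, about 99 above the worktop
- lid_centre (a point): on the axis of the loose grey metal lid (about 0.2 kg), at the underside of the flange that rests on the rim; z up when right way up. Flange 156 in diameter, 4 thick; on it a dome 122 wide, top 31 above this point; below it a spigot ring 5 deep, 135 in diameter, inside the rim with about 2 of play all round. Lying flat on the worktop this point is 5 above it
- lid_far (a point): point at the underside of the lid's flange opposite the lug, 74 from the lid's axis: the edge over which the lid tips on the rim (80 above the worktop when seated)
- knob_grip (a point): grip point on the axis of the black knob in the middle of the shutter plate, 89 above the worktop; turns with it. The knob is an upright bar 44 long (point's x), 13 thick (point's y), top 13 above this point, on a round foot 42 in diameter whose top is 13 below this point; the -x end points at the window. Under the lid at first
- shutter (a joint): turn of knob and plate, rad: 0 at the home stop (start), growing clockwise seen from above; click stops every 0.3927, the third at 1.178, fifteen in all. A spring of 0.09 N m returns it to 0 from anywhere when let go. Each click adds a ripple: between stops the resistance rises to 0.15 N m a quarter of the way on, falls to 0.03 at three quarters, and is 0.09 on the stop
- window (a point): middle of the window notch (18 wide, open to the plate's edge) in the shutter plate, 52 from the knob's axis, at the plate's top, 68 above the worktop; turns with the knob
- pipettor: bystander: grey and blue pipettor lying on the worktop to the right, 213 long; leave it
- timer: bystander: small white timer, 62 wide, at the right; leave it
- jar_a: bystander: clear jar with a white lid, 63 wide, 98 tall, right rear; leave it
- jar_b: bystander: clear jar with a white lid, 63 wide, 98 tall, right of the canister; leave it
- cup_a: bystander: sample cup with snap lid, 66 wide, 105 tall, behind to the left; leave it
- cup_b: bystander: sample cup with snap lid, 66 wide, 105 tall, farther left behind; leave it
- petri: bystander: petri dish, 60 wide, 15 high, near the front edge at the right; leave it
- forceps: bystander: steel forceps, 138 long, lying along the front edge before the canister; leave them

How it is judged:
By the outcome, as a careful person would: the job done as asked, in the order asked, and still so for the second after the job is handed in, while the arm keeps its last pose, push and grip.
It also fails if it takes over 61 s, if anything falls off the work surface, if the arm or the gripper's body presses on something with over 40 N, if the wrist force passes 120 N, or if a joint passes its speed limit or range.

## Working session

There is one attempt and no reset: what is moved stays moved. The work goes in short steps, Python scripts to look and compute and a tool call to move; the robot and the scene stay as the last step left them, time stands still between calls to the robot, and variables do not carry over. Pictures are saved under pics/ and viewed, about 8 in all and at most 12, crops included, and the job is handed in when it is done.

Besides the shell and the picture viewer there is one more tool, called after "Request:" as name(argument=value, ...), one argument or row to a line, values as JSON. arm_command: Moves the arm, as the interface text tells. Its arguments: {"type":"object","properties":{"rows":{"type":"array","items":{"type":"object","properties":{"jaw":{"type":"number"},"dp":{"type":"array","items":{"type":"number","minimum":-1,"maximum":1}},"roll":{"type":"number","minimum":-1,"maximum":1}}}},"grip_force":{"type":"number"}},"required":["rows"]}

```bash
mkdir -p pics; ls
python3 - <<'E'
from cell import *
import cv2,numpy as np
print(observe())
for n in ["top","side"]:
    c=camera(n); cv2.imwrite(f"pics/{n}0.png",c["pixels"][:,:,::-1]); print(n,c["camera_matrix"],c["eye"],c["rotation"],[k for k in c])
E
```

```text
pics
{'clock': 0.0, 'joint_positions': array([ 9.88385979e-01,  3.14032102e-01,  4.49676422e-02,  1.30360640e+00,
       -2.35096571e-05,  1.43117983e+00]), 'qd': array([-1.73647797e-04, -9.84622511e-05,  4.04373990e-04, -2.22080589e-04,
        2.15978590e-03, -7.20930255e-04]), 'joint_torque': array([ 1.33966256e-03, -4.80621278e+01,  2.98536086e+01,  1.93456892e-02,
       -1.57143127e-04, -5.57265295e-06]), 'tcp_pos': array([0.24627769, 0.51936945, 0.40378591]), 'tool_rot': array([ 0.59699135, -0.3782798 ,  0.59819242,  0.37771886]), 'force': array([0.90143145, 0.84158709, 0.18408597]), 'ft_torque': array([ 0.02303635,  0.00363972, -0.04342622]), 'opening': 1.0044934614170045}
top [[466.59664755   0.         328.25182402]
 [  0.         466.59664755 235.80860356]
 [  0.           0.           1.        ]] [ 0.42765866 -0.07918419  1.04678044] [ 0.71701406  0.01099931 -0.02023681 -0.69667806] ['pixels', 'camera_matrix', 'eye', 'rotation']
side [[455.72735488   0.         319.19049277]
 [  0.         455.72735488 238.37042836]
 [  0.           0.           1.        ]] [-0.45747976 -0.33909163  0.57494908] [ 0.67290947  0.42300717 -0.31125181 -0.52094155] ['pixels', 'camera_matrix', 'eye', 'rotation']
```

View pics/top0.png

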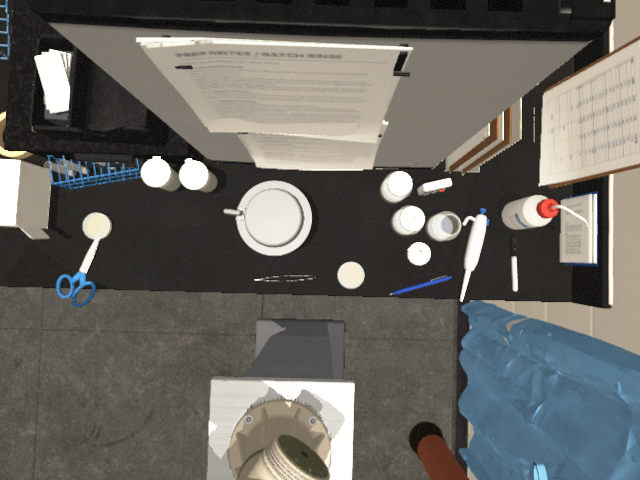

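View pics/side0.png

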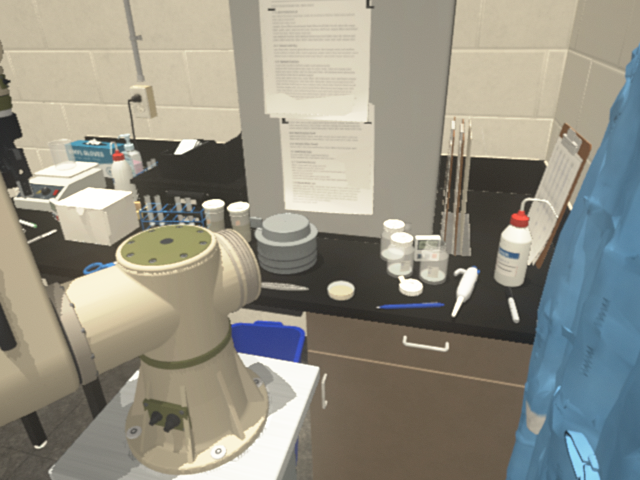

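```bash
cat > h.py <<'E'
from cell import *
import cv2,numpy as np
from scipy.spatial.transform import Rotation as R
def rot(q): q=np.asarray(q); return R.from_quat(q[[1,2,3,0]]).as_matrix() if q.shape==(4,) else q
def toz(c,uv,z):
    K=c["camera_matrix"]; uv=np.atleast_2d(uv).astype(float)
    d=np.c_[(uv[:,0]-K[0,2])/K[0,0],-(uv[:,1]-K[1,2])/K[1,1],-np.ones(len(uv))]@rot(c["rotation"]).T
    e=np.asarray(c["eye"]); return e+d*((z-e[2])/d[:,2])[:,None]
def proj(c,p):
    K=c["camera_matrix"]; q=(np.atleast_2d(p)-c["eye"])@rot(c["rotation"])
    return np.c_[K[0,0]*q[:,0]/-q[:,2]+K[0,2],K[1,1]*-q[:,1]/-q[:,2]+K[1,2]]
def circ(p):
    A=np.c_[2*p[:,:2],np.ones(len(p))]; s=np.linalg.lstsq(A,(p[:,:2]**2).sum(1),rcond=None)[0]
    return s[:2],np.sqrt(s[2]+s[0]**2+s[1]**2)
def state():
    o=observe(); M=rot(o["tool_rot"]); print("t",o["clock"],"tcp",o["tcp_pos"].round(4),"grasp",(o["tcp_pos"]+.155*M[:,0]).round(4),"\nM",M.round(3).tolist(),"q",o["joint_positions"].round(3),"op",round(o["opening"],3),"F",o["force"].round(1))
    return o,M
E
python3 - <<'E'
from h import *
c=camera("top"); g=cv2.cvtColor(c["pixels"],cv2.COLOR_RGB2GRAY)
x0,y0=215,172; s=g[y0:265,x0:330]
m=(s>70).astype(np.uint8); n,l,st,_=cv2.connectedComponentsWithStats(m); k=1+st[1:,4].argmax(); m=(l==k).astype(np.uint8); print(st[k])
big=cv2.resize(s,None,fx=6,fy=6,interpolation=cv2.INTER_CUBIC); cv2.imwrite("pics/c1.png",big)
ct=max(cv2.findContours(m,0,1)[0],key=len)[:,0]+[x0,y0]
w=toz(c,ct,.082); 
keep=np.ones(len(w),bool)
for i in range(6):
    ce,r=circ(w[keep]); d=np.hypot(*(w[:,:2]-ce).T); keep=abs(d-r)<.004; print(ce,r,keep.sum(),len(w))
lug=toz(c,ct,.111); lug=lug[d>r+.006]; print("lug outer pts",lug[:,:2].round(4).tolist())
# lug bright top
state()
print(proj(c,[[*ce,.08]]))
E
```

```text
[   8    8   89   76 4681]
[0.50526188 0.02703479] 0.08006131772225375 157 238
[0.50502256 0.02413966] 0.0790124815196126 214 238
[0.50481224 0.02315549] 0.07843299664014589 213 238
[0.50480192 0.02310104] 0.07840686739090183 213 238
[0.50480192 0.02310104] 0.07840686739090183 213 238
[0.50480192 0.02310104] 0.07840686739090183 213 238
lug outer pts [[0.5175, 0.1018], [0.5174, 0.1038], [0.5174, 0.1058], [0.5173, 0.1078], [0.5172, 0.1098], [0.5172, 0.1118], [0.5171, 0.1138], [0.5191, 0.1159], [0.519, 0.1179], [0.5169, 0.1198], [0.5169, 0.1218], [0.5149, 0.1218], [0.5129, 0.1217], [0.5109, 0.1216], [0.5089, 0.1195], [0.509, 0.1175], [0.509, 0.1155], [0.5071, 0.1135], [0.5071, 0.1115], [0.5072, 0.1095], [0.5072, 0.1075], [0.5073, 0.1055], [0.5074, 0.1035]]
t 0.15 tcp [0.2463 0.5194 0.404 ] grasp [0.2462 0.5192 0.249 ] 
M [[-0.001, -0.904, 0.428], [-0.001, 0.428, 0.904], [-1.0, 0.0, -0.001]] q [0.988 0.314 0.045 1.304 0.    1.431] op 1.001 F [-0.5  0.  -0.4]
[[273.64405958 217.73273232]]
```

View pics/c1.png

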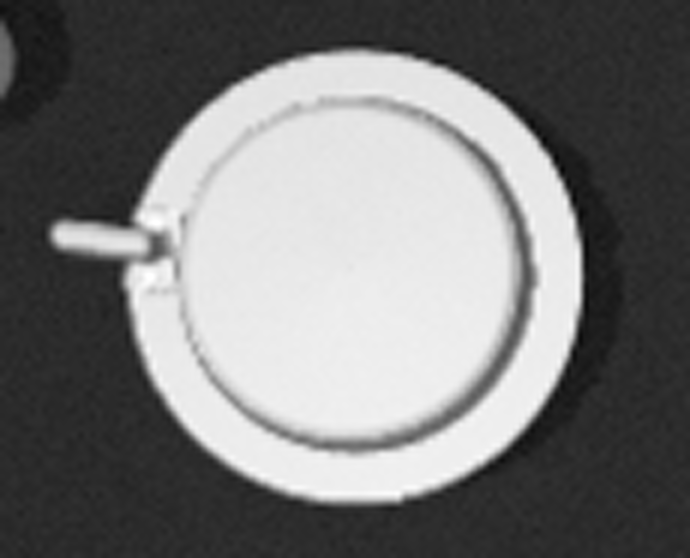

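Request:
arm_command(
  rows=[
    {"jaw": 1, "dp": [0, 0, 0], "roll": 1},
    {"jaw": 1, "dp": [0, 0, 0], "roll": 1},
    {"jaw": 1, "dp": [0, 0, 0], "roll": 1},
    {"jaw": 1, "dp": [0, 0, 0], "roll": 1},
    {"jaw": 1, "dp": [0, 0, 0], "roll": 1},
    {"jaw": 1, "dp": [0, 0, 0], "roll": 1},
    {"jaw": 1, "dp": [0, 0, 0], "roll": 1},
    {"jaw": 1, "dp": [0, 0, 0], "roll": 1},
    {"jaw": 1, "dp": [0, 0, 0], "roll": 1},
    {"jaw": 1, "dp": [0, 0, 0], "roll": 1},
  ],
  grip_force=20,
)

```text
clock: 1.4
tcp_pos: [0.2463, 0.5195, 0.4043]
tool_rot: [0.706, 0.027, 0.707, -0.027]
force: [0.5, 0.7, -0.2]
opening: 0.997
```

```bash
cat >> h.py <<'E'
def to(p,yaw=None):
    o,M=state(); d=np.asarray(p)-(o["tcp_pos"]+.155*M[:,0]); print("dp units (30mm) x,y,z:",(M.T@d/.03).round(2))
    y=np.arctan2(M[1,2],M[0,2]); print("yaw",y.round(3), "" if yaw is None else "roll units %.2f"%((y-yaw)/.12))
E
python3 - <<'E'
from h import *
to([.512,.109,.16],-.08)
c=camera("top")
print(toz(c,[[196,177],[160,173]],.105), toz(c,[[180,286],[250,290]],0))
E
```

```text
t 1.4 tcp [0.2463 0.5195 0.4043] grasp [0.2463 0.5194 0.2493] 
M [[-0.0, 0.076, 0.997], [-0.001, 0.997, -0.076], [-1.0, -0.001, -0.0]] q [0.988 0.314 0.046 1.304 0.    2.635] op 0.997 F [ 0.5  0.7 -0.2]
dp units (30mm) x,y,z: [  2.98 -12.97   9.87]
yaw -0.076 roll units 0.03
[[0.58077714 0.18007204 0.105     ]
 [0.58667953 0.25290528 0.105     ]] [[0.35276935 0.23445364 0.        ]
 [0.34818097 0.07874448 0.        ]]
```

Request:
arm_command(
  rows=[
    {"jaw": 1, "dp": [0.2, -1, 0.76]},
    {"jaw": 1, "dp": [0.2, -1, 0.76]},
    {"jaw": 1, "dp": [0.2, -1, 0.76]},
    {"jaw": 1, "dp": [0.2, -1, 0.76]},
    {"jaw": 1, "dp": [0.2, -1, 0.76]},
    {"jaw": 1, "dp": [0.2, -1, 0.76]},
    {"jaw": 1, "dp": [0.2, -1, 0.76]},
    {"jaw": 0.8, "dp": [0.2, -1, 0.76]},
    {"jaw": 0.6, "dp": [0.2, -1, 0.76]},
    {"jaw": 0.6, "dp": [0.2, -1, 0.76]},
  ],
)

```text
invalid input
```

Request:
arm_command(
  rows=[
    {"jaw": 0.6, "dp": [0.2, -1, 0.76]},
    {"jaw": 0.6, "dp": [0.2, -1, 0.76]},
    {"jaw": 0.6, "dp": [0.2, -0.97, 0.76]},
    {"jaw": 0.6, "dp": [0, 0, 0]},
    {"jaw": 0.6, "dp": [0, 0, 0]},
  ],
)

```text
invalid input
```

Run:
```python
from h import *
to([.512,.109,.103],-.08)
c=camera("wrist"); cv2.imwrite("pics/w1.png",c["pixels"][:,:,::-1]); print(c["eye"],proj(c,[[.5117,.107,.111],[.513,.122,.111]]))
```

```text
t 1.45 tcp [0.2463 0.5195 0.4043] grasp [0.2463 0.5194 0.2493] 
M [[-0.0, 0.079, 0.997], [-0.001, 0.997, -0.079], [-1.0, -0.001, -0.0]] q [0.988 0.314 0.046 1.304 0.    2.639] op 1.004 F [0.3 0.7 0.1]
dp units (30mm) x,y,z: [  4.88 -12.93   9.92]
yaw -0.079 roll units 0.00
[0.25296333 0.60132355 0.37420024] [[597.36796718 570.81172684]
 [600.82646728 561.54651436]]
```

View pics/w1.png

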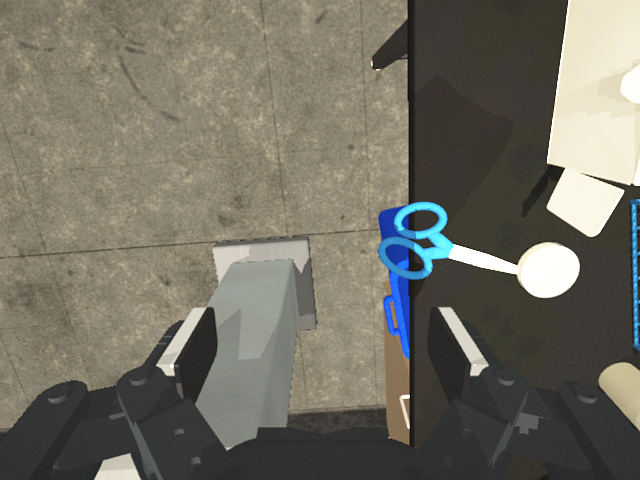

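The move calls were refused because rows need a roll value, so the arm hadn't moved. The wrist picture only shows the start area, with scissors at about (430,240). I'm resending the moves.

Request:
arm_command(
  rows=[
    {"jaw": 1, "dp": [0.2, -1, 0.76], "roll": 0},
    {"jaw": 1, "dp": [0.2, -1, 0.76], "roll": 0},
    {"jaw": 1, "dp": [0.2, -1, 0.76], "roll": 0},
    {"jaw": 1, "dp": [0.2, -1, 0.76], "roll": 0},
    {"jaw": 1, "dp": [0.2, -1, 0.76], "roll": 0},
    {"jaw": 1, "dp": [0.2, -1, 0.76], "roll": 0},
    {"jaw": 1, "dp": [0.2, -1, 0.76], "roll": 0},
    {"jaw": 0.8, "dp": [0.2, -1, 0.76], "roll": 0},
    {"jaw": 0.6, "dp": [0.2, -1, 0.76], "roll": 0},
    {"jaw": 0.6, "dp": [0.2, -1, 0.76], "roll": 0},
  ],
)

```text
clock: 2.75
tcp_pos: [0.4527, 0.2028, 0.3445]
tool_rot: [0.707, 0.025, 0.707, -0.024]
force: [0.8, 0.9, -0.2]
opening: 0.599
```

Request:
arm_command(
  rows=[
    {"jaw": 0.6, "dp": [0.2, -1, 0.76], "roll": 0},
    {"jaw": 0.6, "dp": [0.2, -1, 0.76], "roll": 0},
    {"jaw": 0.6, "dp": [0.2, -0.95, 0.76], "roll": 0},
    {"jaw": 0.6, "dp": [0, 0, 0], "roll": 0},
    {"jaw": 0.6, "dp": [0, 0, 0], "roll": 0},
  ],
)

```text
clock: 3.38
tcp_pos: [0.5137, 0.1108, 0.3265]
tool_rot: [0.706, 0.025, 0.707, -0.025]
force: [0.4, 0.0, 0.7]
opening: 0.6
```

Run:
```python
from h import *
to([.512,.109,.103],-.08)
c=camera("wrist"); cv2.imwrite("pics/w2.png",c["pixels"][:,:,::-1]); print(c["eye"],proj(c,[[.5117,.107,.111],[.513,.122,.111]]))
```

```text
t 3.375 tcp [0.5137 0.1108 0.3265] grasp [0.5136 0.1109 0.1715] 
M [[-0.001, 0.071, 0.997], [0.0, 0.997, -0.071], [-1.0, 0.0, -0.001]] q [ 0.06   0.256 -0.227  1.089  0.     1.702] op 0.6 F [0.4 0.  0.7]
dp units (30mm) x,y,z: [ 2.28 -0.07 -0.05]
yaw -0.071 roll units 0.07
[0.51965324 0.19279101 0.29647423] [[319.04942587 275.44568211]
 [319.40511896 249.77092263]]
```

View pics/w2.png

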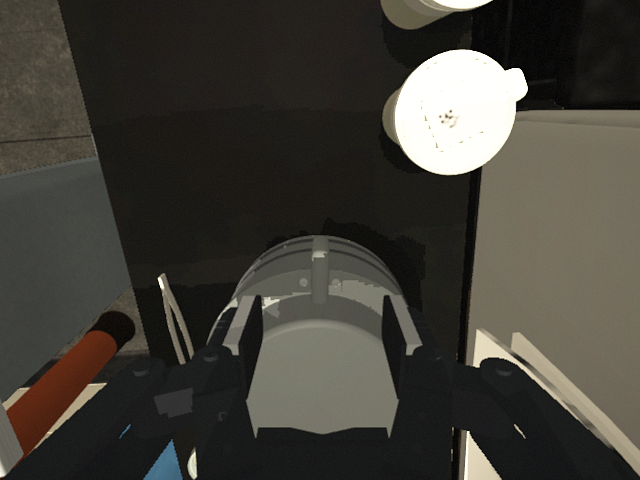

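Lug is centred between the fingers, at columns 312–328 and rows 236–302, matching the prediction. Descending to grip.

Request:
arm_command(
  rows=[
    {"jaw": 0.6, "dp": [0.8, -0.07, -0.05], "roll": 0.07},
    {"jaw": 0.6, "dp": [0.8, 0, 0], "roll": 0},
    {"jaw": 0.6, "dp": [0.68, 0, 0], "roll": 0},
    {"jaw": 0.4, "dp": [0, 0, 0], "roll": 0},
    {"jaw": 0.2, "dp": [0, 0, 0], "roll": 0},
    {"jaw": 0, "dp": [0, 0, 0], "roll": 0},
    {"jaw": 0, "dp": [0, 0, 0], "roll": 0},
    {"jaw": 0, "dp": [0, 0, 0], "roll": 0},
  ],
  grip_force=20,
)

```text
clock: 4.42
tcp_pos: [0.5127, 0.1091, 0.2595]
tool_rot: [0.707, 0.029, 0.706, -0.028]
force: [-2.0, 2.3, 6.1]
opening: 0.113
```

Run:
```python
from h import *
to([.512,.109,.103],-.08)
# tip arc about far edge: far at r=-.074,z=.08 ; grip r=.086,z=.103 (lid axis coords)
v=np.array([.160,.023])
for a in range(0,31,3):
    t=np.radians(a); w=np.array([[np.cos(t),-np.sin(t)],[np.sin(t),np.cos(t)]])@v; print(a,"out,up mm",((w-v)*1e3).round(1),"units",((w-v)/.03).round(2))
```

```text
t 4.425 tcp [0.5127 0.1091 0.2595] grasp [0.513  0.1092 0.1045] 
M [[0.002, 0.08, 0.997], [0.001, 0.997, -0.08], [-1.0, 0.001, 0.002]] q [ 5.600e-02  3.060e-01 -3.360e-01  9.270e-01  1.000e-03  1.707e+00] op 0.113 F [-2.   2.3  6.1]
dp units (30mm) x,y,z: [ 0.05 -0.01 -0.03]
yaw -0.08 roll units -0.00
0 out,up mm [0. 0.] units [0. 0.]
3 out,up mm [-1.4  8.3] units [-0.05  0.28]
6 out,up mm [-3.3 16.6] units [-0.11  0.55]
9 out,up mm [-5.6 24.7] units [-0.19  0.82]
12 out,up mm [-8.3 32.8] units [-0.28  1.09]
15 out,up mm [-11.4  40.6] units [-0.38  1.35]
18 out,up mm [-14.9  48.3] units [-0.5   1.61]
21 out,up mm [-18.9  55.8] units [-0.63  1.86]
24 out,up mm [-23.2  63.1] units [-0.77  2.1 ]
27 out,up mm [-27.9  70.1] units [-0.93  2.34]
30 out,up mm [-32.9  76.9] units [-1.1   2.56]
```

Request:
arm_command(
  rows=[
    {"jaw": 0, "dp": [-0.28, -0.05, 0], "roll": 0},
    {"jaw": 0, "dp": [-0.27, -0.06, 0], "roll": 0},
    {"jaw": 0, "dp": [-0.27, -0.08, 0], "roll": 0},
    {"jaw": 0, "dp": [-0.27, -0.09, 0], "roll": 0},
    {"jaw": 0, "dp": [-0.26, -0.1, 0], "roll": 0},
    {"jaw": 0, "dp": [0, 0, 0], "roll": 0},
    {"jaw": 0, "dp": [0, 0, 0], "roll": 0},
  ],
)

```text
clock: 5.3
tcp_pos: [0.5114, 0.0974, 0.2987]
tool_rot: [0.706, 0.028, 0.707, -0.028]
force: [-0.3, -0.1, -1.4]
opening: 0.11
```

Run:
```python
from h import *
state()
c=camera("side"); u,v=proj(c,[[.505,.03,.1]])[0].astype(int); print(u,v)
s=c["pixels"][v-75:v+75,u-100:u+100,::-1]; cv2.imwrite("pics/s2.png",cv2.resize(s,None,fx=4,fy=4,interpolation=cv2.INTER_CUBIC))
```

```text
t 5.3 tcp [0.5114 0.0974 0.2987] grasp [0.5114 0.0974 0.1437] 
M [[-0.0, 0.08, 0.997], [0.0, 0.997, -0.08], [-1.0, 0.0, -0.0]] q [ 0.034  0.267 -0.285  1.019  0.     1.685] op 0.11 F [-0.3 -0.1 -1.4]
282 224
```

View pics/s2.png

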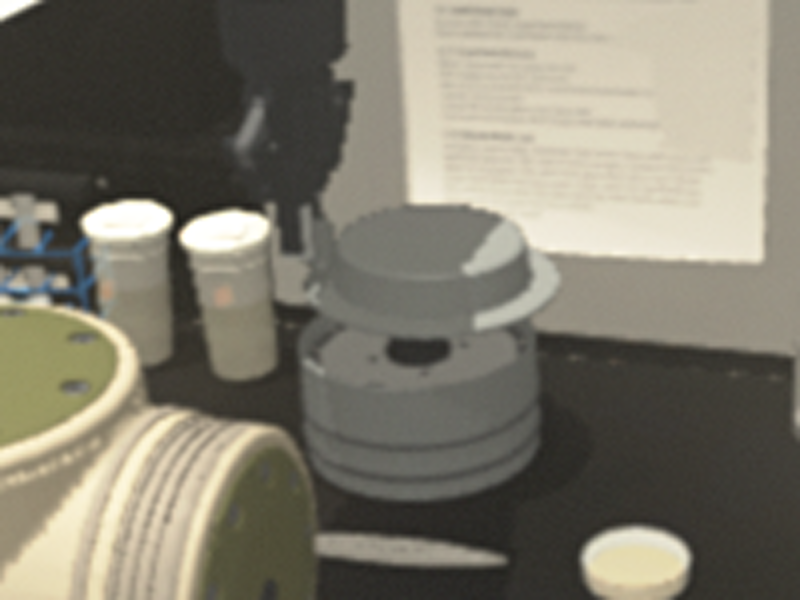

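```bash
cat >> h.py <<'E'
def flange(c,a,g,u=np.array([.08,.997]),r0=.086,dz=.023,rad=.078):
    # lid tilted by a deg, lug up, grip point g ; (r0,dz): grip in lid frame (from lid_centre)
    t=np.radians(a); e=np.array([*u,0]); er=e*np.cos(t)+np.array([0,0,np.sin(t)]); ez=-e*np.sin(t)+np.array([0,0,np.cos(t)])
    s=np.array([u[1],-u[0],0]); C=np.asarray(g)-r0*er-dz*ez
    th=np.linspace(0,2*np.pi,72)[:,None]; P=C+rad*(np.cos(th)*er+np.sin(th)*s)+.002*ez
    return proj(c,P),C,C-.074*er
E
python3 - <<'E'
from h import *
o,M=state(); g=o["tcp_pos"]+.155*M[:,0]
c=camera("side")
im=c["pixels"][149:299,182:382,::-1]; im=cv2.resize(im,None,fx=4,fy=4,interpolation=cv2.INTER_CUBIC)
for a in (0,3,6,9,12,15):
    q,C,f=flange(c,a,g); q=(q-[182,149])*4; print(a,"right",q[q[:,0].argmax()].round(),"low",q[q[:,1].argmax()].round(),"far z",f.round(3))
E
```

```text
t 5.35 tcp [0.5114 0.0974 0.2985] grasp [0.5113 0.0974 0.1435] 
M [[-0.0, 0.08, 0.997], [0.0, 0.997, -0.08], [-1.0, 0.0, -0.0]] q [ 0.034  0.267 -0.286  1.019  0.     1.685] op 0.115 F [ 0.6  0.2 -3. ]
0 right [554. 272.] low [410. 329.] far z [ 0.498 -0.062  0.12 ]
3 right [552. 285.] low [421. 337.] far z [ 0.499 -0.061  0.112]
6 right [549. 297.] low [431. 347.] far z [ 0.499 -0.059  0.104]
9 right [546. 308.] low [440. 356.] far z [ 0.499 -0.057  0.096]
12 right [543. 314.] low [448. 365.] far z [ 0.499 -0.054  0.088]
15 right [539. 325.] low [456. 375.] far z [ 0.499 -0.051  0.08 ]
```

The picture and the flange prediction agree that the lid lifted level: grip friction held it rigid, and flange right edge at (560,278) means a tilt of about 0°. I'll reseat it along the same path. Next time I'll push the lug inward so the far spigot edge stays on the rim while I raise it.

Request:
arm_command(
  rows=[
    {"jaw": 0, "dp": [0.26, 0.1, 0], "roll": 0},
    {"jaw": 0, "dp": [0.27, 0.09, 0], "roll": 0},
    {"jaw": 0, "dp": [0.27, 0.08, 0], "roll": 0},
    {"jaw": 0, "dp": [0.27, 0.06, 0], "roll": 0},
    {"jaw": 0, "dp": [0.24, 0.05, 0], "roll": 0},
    {"jaw": 0, "dp": [0.05, 0, 0], "roll": 0},
    {"jaw": 0, "dp": [0, 0, 0], "roll": 0},
  ],
)

```text
clock: 6.28
tcp_pos: [0.5123, 0.1089, 0.2589]
tool_rot: [0.707, 0.028, 0.706, -0.028]
force: [-3.3, 0.1, 7.9]
opening: 0.11
```

Request:
arm_command(
  rows=[
    {"jaw": 0, "dp": [0, -0.08, 0], "roll": 0},
    {"jaw": 0, "dp": [0, -0.07, 0], "roll": 0},
    {"jaw": 0, "dp": [0, 0, 0], "roll": 0},
  ],
)

```text
clock: 6.65
tcp_pos: [0.512, 0.1067, 0.259]
tool_rot: [0.707, 0.03, 0.706, -0.025]
force: [-3.3, 13.6, 5.3]
opening: 0.113
```

Run:
```python
from h import *
state(); print(observe()["ft_torque"])
```

```text
t 6.65 tcp [0.512  0.1067 0.259 ] grasp [0.5122 0.108  0.104 ] 
M [[0.001, 0.078, 0.997], [0.008, 0.997, -0.078], [-1.0, 0.008, 0.001]] q [ 0.05   0.304 -0.34   0.925  0.008  1.699] op 0.113 F [-3.3 13.6  5.3]
[ 2.49650923  0.54250234 -0.13671752]
```

Request:
arm_command(
  rows=[
    {"jaw": 0, "dp": [-0.14, -0.03, 0], "roll": 0},
    {"jaw": 0, "dp": [-0.14, -0.03, 0], "roll": 0},
    {"jaw": 0, "dp": [-0.14, -0.03, 0], "roll": 0},
    {"jaw": 0, "dp": [-0.14, -0.03, 0], "roll": 0},
    {"jaw": 0, "dp": [0, 0, 0], "roll": 0},
  ],
)

```text
clock: 7.28
tcp_pos: [0.5115, 0.1022, 0.275]
tool_rot: [0.706, 0.03, 0.707, -0.026]
force: [-1.1, 7.6, 1.6]
opening: 0.112
```

```bash
cat > tilt.py <<'E'
from h import *
import sys
o,M=state(); print(o["ft_torque"]); g=o["tcp_pos"]+.155*M[:,0]
c=camera("side"); im=c["pixels"][149:299,182:382,::-1]; cv2.imwrite("pics/%s.png"%sys.argv[1],cv2.resize(im,None,fx=4,fy=4,interpolation=cv2.INTER_CUBIC))
# gripper-free far-right lid silhouette: rightmost lid-ish pixels, rows near rim (grey paper excluded by eye)
for a in range(0,31,3):
    q,C,f=flange(c,a,g); q=(q-[182,149])*4; print(a,"right",q[q[:,0].argmax()].round(),"low",q[q[:,1].argmax()].round(),"far",f.round(3))
E
python3 tilt.py s3
```

```text
t 7.275 tcp [0.5115 0.1022 0.275 ] grasp [0.5115 0.103  0.12  ] 
M [[-0.0, 0.079, 0.997], [0.005, 0.997, -0.079], [-1.0, 0.005, -0.0]] q [ 0.042  0.288 -0.319  0.963  0.005  1.692] op 0.112 F [-1.1  7.6  1.6]
[ 1.71996174  0.31305525 -0.00392256]
0 right [546. 306.] low [403. 364.] far [ 0.499 -0.057  0.097]
3 right [544. 318.] low [414. 373.] far [ 0.499 -0.055  0.089]
6 right [542. 330.] low [424. 382.] far [ 0.499 -0.053  0.08 ]
9 right [539. 336.] low [433. 391.] far [ 0.499 -0.051  0.072]
12 right [535. 347.] low [441. 400.] far [ 0.499 -0.048  0.064]
15 right [531. 357.] low [438. 409.] far [ 0.5   -0.045  0.056]
18 right [526. 367.] low [444. 418.] far [ 0.5   -0.042  0.049]
21 right [521. 377.] low [450. 427.] far [ 0.5   -0.038  0.041]
24 right [515. 386.] low [445. 435.] far [ 0.501 -0.033  0.034]
27 right [509. 395.] low [439. 443.] far [ 0.501 -0.029  0.027]
30 right [502. 403.] low [442. 451.] far [ 0.501 -0.024  0.02 ]
```

View pics/s3.png

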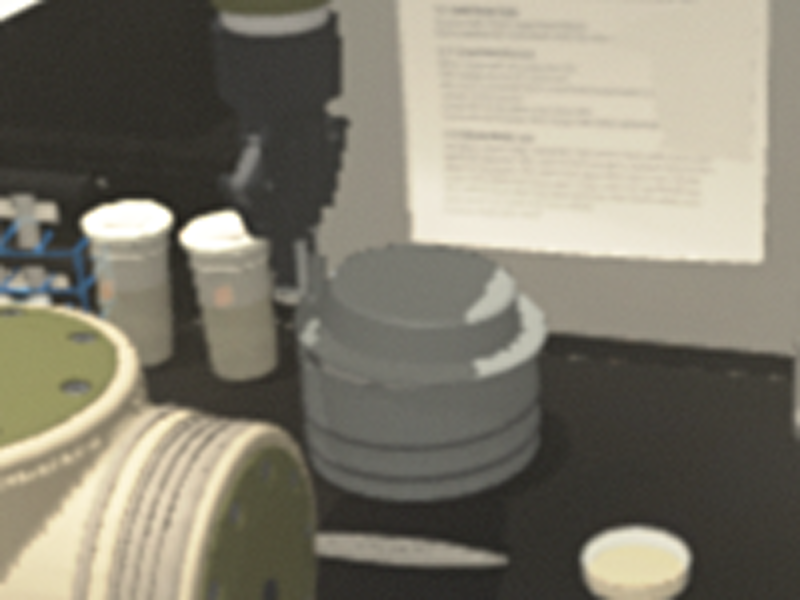

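The lid is now tipping about 6°: flange right edge at (546,325), low edge near (430,382), and 7.6 N of inward push. I'll continue the arc with that bias.

Request:
arm_command(
  rows=[
    {"jaw": 0, "dp": [-0.135, -0.05, 0], "roll": 0},
    {"jaw": 0, "dp": [-0.135, -0.05, 0], "roll": 0},
    {"jaw": 0, "dp": [-0.135, -0.055, 0], "roll": 0},
    {"jaw": 0, "dp": [-0.135, -0.055, 0], "roll": 0},
    {"jaw": 0, "dp": [-0.13, -0.06, 0], "roll": 0},
    {"jaw": 0, "dp": [-0.13, -0.06, 0], "roll": 0},
    {"jaw": 0, "dp": [-0.13, -0.065, 0], "roll": 0},
    {"jaw": 0, "dp": [-0.13, -0.065, 0], "roll": 0},
    {"jaw": 0, "dp": [0, 0, 0], "roll": 0},
  ],
)

```text
clock: 8.45
tcp_pos: [0.5107, 0.0879, 0.3069]
tool_rot: [0.707, 0.029, 0.706, -0.027]
force: [-0.4, 6.1, 0.6]
opening: 0.112
```

```bash
python3 tilt.py s4
```

```text
t 8.45 tcp [0.5107 0.0879 0.3069] grasp [0.5108 0.0884 0.1519] 
M [[0.001, 0.08, 0.997], [0.003, 0.997, -0.08], [-1.0, 0.004, 0.0]] q [ 0.015  0.255 -0.279  1.036  0.003  1.665] op 0.112 F [-0.4  6.1  0.6]
[ 1.32012895  0.22193466 -0.09155297]
0 right [567. 261.] low [424. 317.] far [ 0.498 -0.071  0.129]
3 right [566. 274.] low [434. 326.] far [ 0.498 -0.07   0.121]
6 right [563. 286.] low [445. 335.] far [ 0.498 -0.068  0.112]
9 right [560. 297.] low [454. 345.] far [ 0.498 -0.066  0.104]
12 right [556. 309.] low [462. 354.] far [ 0.499 -0.063  0.096]
15 right [552. 314.] low [470. 364.] far [ 0.499 -0.06   0.088]
18 right [547. 324.] low [465. 373.] far [ 0.499 -0.056  0.081]
21 right [542. 334.] low [471. 382.] far [ 0.499 -0.052  0.073]
24 right [536. 344.] low [465. 391.] far [ 0.5   -0.048  0.066]
27 right [529. 353.] low [469. 400.] far [ 0.5   -0.043  0.059]
30 right [522. 361.] low [462. 408.] far [ 0.501 -0.038  0.052]
```

View pics/s4.png

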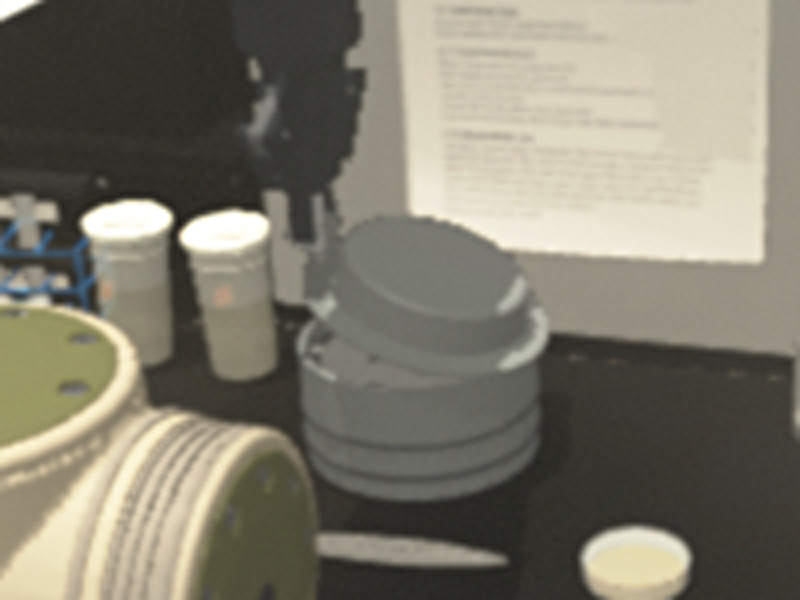

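The lid is tipped 18°, with its far edge on the rim (flange right edge (547,322), matching the prediction). I'll tighten the grip, lift off and carry it left.

Request:
arm_command(
  rows=[
    {"jaw": 0, "dp": [0, 0, 0], "roll": 0},
    {"jaw": 0, "dp": [-0.1, 0.06, 0], "roll": 0},
    {"jaw": 0, "dp": [-0.3, 0.06, 0], "roll": 0},
    {"jaw": 0, "dp": [-0.5, 0, 0], "roll": 0},
    {"jaw": 0, "dp": [-0.6, 0, 0], "roll": 0},
    {"jaw": 0, "dp": [-0.6, 0, 0], "roll": 0},
    {"jaw": 0, "dp": [-0.5, 0, 0], "roll": 0},
    {"jaw": 0, "dp": [-0.2, 0.2, -0.1], "roll": 0},
    {"jaw": 0, "dp": [0, 0.5, -0.2], "roll": 0},
  ],
  grip_force=80,
)

```text
clock: 9.62
tcp_pos: [0.5036, 0.1125, 0.3909]
tool_rot: [0.707, 0.029, 0.706, -0.029]
force: [0.3, -0.5, -2.0]
opening: 0.094
```

Request:
arm_command(
  rows=[
    {"jaw": 0, "dp": [0, 0.8, -0.32], "roll": 0},
    {"jaw": 0, "dp": [0, 0.8, -0.32], "roll": 0},
    {"jaw": 0, "dp": [0, 0.8, -0.32], "roll": 0},
    {"jaw": 0, "dp": [0, 0.8, -0.32], "roll": 0},
    {"jaw": 0, "dp": [0, 0.8, -0.32], "roll": 0},
    {"jaw": 0, "dp": [0, 0.8, -0.32], "roll": 0},
    {"jaw": 0, "dp": [0, 0.6, -0.2], "roll": 0},
    {"jaw": 0, "dp": [0, 0.2, -0.1], "roll": 0},
    {"jaw": 0, "dp": [0, 0, 0], "roll": 0},
  ],
)

```text
clock: 10.75
tcp_pos: [0.4505, 0.2852, 0.3903]
tool_rot: [0.706, 0.028, 0.707, -0.028]
force: [0.2, 0.2, -2.1]
opening: 0.096
```

Run:
```python
from h import *
to([.4506,.2896,.085],-.08)
c=camera("side"); im=c["pixels"][100:300,130:400,::-1]; cv2.imwrite("pics/s5.png",cv2.resize(im,None,fx=2.9,fy=2.9,interpolation=cv2.INTER_CUBIC))
t=camera("top"); im=t["pixels"][140:300,120:340,::-1]; cv2.imwrite("pics/t5.png",cv2.resize(im,None,fx=3,fy=3,interpolation=cv2.INTER_CUBIC))
a=cv2.imread("pics/s5.png"); b=cv2.imread("pics/t5.png"); 
b=cv2.resize(b,(440,320)); a=cv2.resize(a,(360,320)); cv2.imwrite("pics/m5.png",np.hstack([a,b]))
```

```text
t 10.75 tcp [0.4505 0.2852 0.3903] grasp [0.4505 0.2852 0.2353] 
M [[-0.0, 0.08, 0.997], [-0.0, 0.997, -0.08], [-1.0, -0.0, -0.0]] q [ 0.414  0.237 -0.092  1.243 -0.     2.064] op 0.096 F [ 0.2  0.2 -2.1]
dp units (30mm) x,y,z: [ 5.01  0.15 -0.01]
yaw -0.08 roll units 0.00
```

View pics/m5.png

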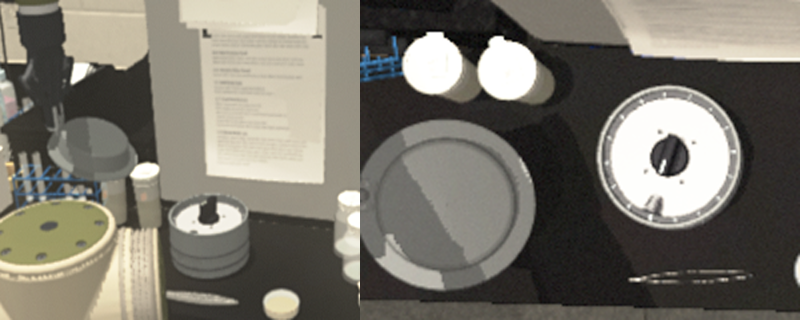

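Request:
arm_command(
  rows=[
    {"jaw": 0, "dp": [0.5, 0.15, 0], "roll": 0},
    {"jaw": 0, "dp": [0.9, 0, 0], "roll": 0},
    {"jaw": 0, "dp": [0.9, 0, 0], "roll": 0},
    {"jaw": 0, "dp": [0.9, 0, 0], "roll": 0},
    {"jaw": 0, "dp": [0.9, 0, 0], "roll": 0},
    {"jaw": 0, "dp": [0.6, 0, 0], "roll": 0},
    {"jaw": 0, "dp": [0.4, 0, 0], "roll": 0},
    {"jaw": 0, "dp": [0.15, 0, 0], "roll": 0},
    {"jaw": 0, "dp": [0, 0, 0], "roll": 0},
  ],
)

```text
clock: 11.98
tcp_pos: [0.4513, 0.2894, 0.2331]
tool_rot: [0.707, 0.029, 0.706, -0.028]
force: [0.1, 0.1, -1.4]
opening: 0.1
```

Request:
arm_command(
  rows=[
    {"jaw": 0, "dp": [0.12, 0.05, 0], "roll": 0},
    {"jaw": 0, "dp": [0.12, 0.05, 0], "roll": 0},
    {"jaw": 0, "dp": [0.12, 0.05, 0], "roll": 0},
    {"jaw": 0, "dp": [0.12, 0.05, 0], "roll": 0},
    {"jaw": 0, "dp": [0.13, 0.045, 0], "roll": 0},
    {"jaw": 0, "dp": [0.13, 0.045, 0], "roll": 0},
    {"jaw": 0, "dp": [0.13, 0.045, 0], "roll": 0},
    {"jaw": 0, "dp": [0.13, 0.045, 0], "roll": 0},
    {"jaw": 0, "dp": [0.1, 0.03, 0], "roll": 0},
  ],
  grip_force=20,
)

```text
clock: 13.1
tcp_pos: [0.4529, 0.3028, 0.2014]
tool_rot: [0.708, 0.029, 0.705, -0.027]
force: [-0.5, 4.1, 5.8]
opening: 0.101
```

```bash
python3 -c "
from h import *
to([.4519,.3057,.028])"
```

```text
t 13.1 tcp [0.4529 0.3028 0.2014] grasp [0.4534 0.3032 0.0464] 
M [[0.003, 0.08, 0.997], [0.002, 0.997, -0.08], [-1.0, 0.003, 0.003]] q [ 4.420e-01  4.020e-01 -3.580e-01  8.070e-01  1.000e-03  2.092e+00] op 0.101 F [-0.5  4.1  5.8]
dp units (30mm) x,y,z: [ 0.61  0.08 -0.06]
yaw -0.08
```

Request:
arm_command(
  rows=[
    {"jaw": 0, "dp": [0.12, 0.02, 0], "roll": 0},
    {"jaw": 0, "dp": [0.12, 0.02, 0], "roll": 0},
    {"jaw": 0, "dp": [0.12, 0.02, 0], "roll": 0},
    {"jaw": 0, "dp": [0.12, 0.02, 0], "roll": 0},
    {"jaw": 0, "dp": [0.08, 0, 0], "roll": 0},
    {"jaw": 0, "dp": [0, 0, 0], "roll": 0},
  ],
)

```text
clock: 13.85
tcp_pos: [0.4534, 0.3054, 0.1847]
tool_rot: [0.708, 0.029, 0.705, -0.027]
force: [0.7, 4.5, 6.0]
opening: 0.094
```

```bash
python3 -c "
from h import *
to([.4519,.3057,.028])
print(observe()['ft_torque'])"
```

```text
t 13.85 tcp [0.4534 0.3054 0.1847] grasp [0.4539 0.3058 0.0297] 
M [[0.004, 0.079, 0.997], [0.003, 0.997, -0.079], [-1.0, 0.003, 0.003]] q [ 4.460e-01  4.240e-01 -3.720e-01  7.700e-01  1.000e-03  2.096e+00] op 0.094 F [0.7 4.5 6. ]
dp units (30mm) x,y,z: [ 0.05 -0.01 -0.07]
yaw -0.08 
[ 0.26379249  0.08593893 -0.0026287 ]
```

Request:
arm_command(
  rows=[
    {"jaw": 0, "dp": [0.06, 0, 0], "roll": 0},
    {"jaw": 0, "dp": [0.06, 0, 0], "roll": 0},
    {"jaw": 0, "dp": [0, 0, 0], "roll": 0},
  ],
)

```text
clock: 14.22
tcp_pos: [0.4533, 0.3054, 0.1841]
tool_rot: [0.708, 0.03, 0.705, -0.027]
force: [-6.5, 1.2, 28.7]
opening: 0.102
```

Run:
```python
from h import *
o,M=state(); g=o["tcp_pos"]+.155*M[:,0]
c=camera("side")
im=cv2.resize(c["pixels"][120:270,130:330,::-1],None,fx=4,fy=4,interpolation=cv2.INTER_CUBIC)
for a,col in ((0,(0,255,0)),(5,(0,0,255))):
    q,C,f=flange(c,a,[g[0],g[1],.029]); 
    for p in ((q-[130,120])*4).astype(int): cv2.circle(im,tuple(map(int,p)),2,col,-1)
cv2.imwrite("pics/s6.png",im)
```

```text
t 14.225 tcp [0.4533 0.3054 0.1841] grasp [0.4541 0.306  0.0291] 
M [[0.005, 0.08, 0.997], [0.004, 0.997, -0.08], [-1.0, 0.004, 0.005]] q [ 4.460e-01  4.240e-01 -3.740e-01  7.670e-01  1.000e-03  2.096e+00] op 0.102 F [-6.5  1.2 28.7]
```

View pics/s6.png

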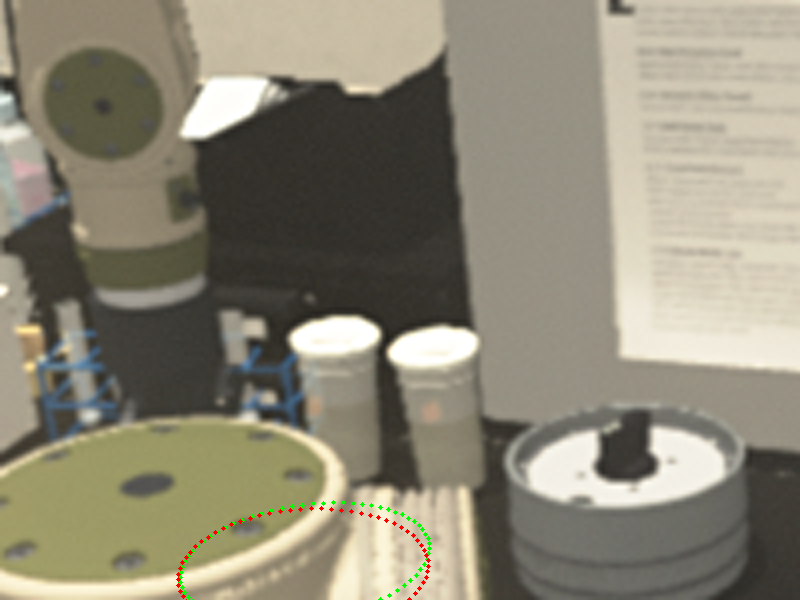

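The arm hides the lid in this view, but the 28.7 N contact at grip height 29 mm fits it lying flat. I'll release and rise.

Request:
arm_command(
  rows=[
    {"jaw": 0, "dp": [-0.08, 0, 0], "roll": 0},
    {"jaw": 0.2, "dp": [0, 0, 0], "roll": 0},
    {"jaw": 0.5, "dp": [0, 0, 0], "roll": 0},
    {"jaw": 0.5, "dp": [0, 0, 0], "roll": 0},
    {"jaw": 0.5, "dp": [-0.5, 0, 0], "roll": 0},
    {"jaw": 0.5, "dp": [-1, 0, 0], "roll": 0},
    {"jaw": 0.6, "dp": [-1, 0, 0], "roll": 0},
    {"jaw": 0.8, "dp": [-1, 0, 0], "roll": 0},
    {"jaw": 0.8, "dp": [-1, 0, 0], "roll": 0},
    {"jaw": 0.8, "dp": [-0.5, 0, 0], "roll": 0},
  ],
)

```text
clock: 15.52
tcp_pos: [0.4527, 0.3043, 0.3346]
tool_rot: [0.708, 0.029, 0.706, -0.028]
force: [0.7, 0.3, -0.2]
opening: 0.801
```

Run:
```python
from h import *
state()
c=camera("top"); g=cv2.cvtColor(c["pixels"],cv2.COLOR_RGB2GRAY)
im=c["pixels"][150:290,130:335,::-1]; im=cv2.resize(im,None,fx=3.9,fy=3.9,interpolation=cv2.INTER_CUBIC); cv2.imwrite("pics/t7.png",im)
# canister: bright plate
ce=np.array([.5048,.0231])
u,v=proj(c,[[*ce,.068]])[0]; print(u,v)
yy,xx=np.mgrid[:480,:640]; W=toz(c,np.c_[xx.ravel(),yy.ravel()],.068); d=np.hypot(W[:,0]-ce[0],W[:,1]-ce[1])
W2=toz(c,np.c_[xx.ravel(),yy.ravel()],.102); gg=g.ravel()
m=(d<.061)&(gg>130); print("plate n",m.sum()); 
w=m&(d>.0); mk=m.reshape(480,640).astype(np.uint8)
ct=max(cv2.findContours(mk,0,1)[0],key=len)[:,0]; P=toz(c,ct,.068); k=np.hypot(*(P[:,:2]-ce).T)>.045; print("plate circ",circ(P[k]))
# window: dark in 42..60 mm
k=(d>.040)&(d<.056)&(gg<110); print("window pts",k.sum(),W[k].mean(0)); dv=W[k].mean(0)[:2]-ce; print("ang",np.degrees(np.arctan2(dv[1],dv[0])))
np.set_printoptions(linewidth=200)
uu,vv=int(round(u)),int(round(v)); print(g[vv-22:vv+26,uu-22:uu+23:1][::2,::2])
```

```text
t 15.525 tcp [0.4527 0.3043 0.3346] grasp [0.4531 0.3045 0.1796] 
M [[0.003, 0.08, 0.997], [0.001, 0.997, -0.08], [-1.0, 0.002, 0.003]] q [ 0.445  0.285 -0.167  1.116  0.     2.096] op 0.801 F [ 0.7  0.3 -0.2]
274.2343061511853 218.20603539148414
plate n 2340
plate circ (array([0.50566326, 0.02285053]), np.float64(0.05950383178189898))
window pts 9 [0.45359221 0.03233669 0.068     ]
ang 169.77512785845593
[[141 158 249 253 253 253 253 253 253 253 253 253 253 253 253 253 253 253 253 253 252 196 142]
 [146 251 253 253 253 253 253 253 253 253 253 253 253 253 253 253 253 253 253 253 253 253 237]
 [249 253 253 253 253 253 253 253 253 253 253 253 253 253 253 253 253 253 253 253 253 253 253]
 [253 253 253 253 253 253 253 253 253 253 253 253 253 253 253 253 253 253 253 253 253 253 253]
 [253 253 253 253 253 253 253 253 251 243 253 253 253 253 253 253 253 253 253 253 253 253 253]
 [253 253 253 253 253 253 253 253 246 168 253 216 239 251 253 253 253 253 253 253 253 253 253]
 [253 253 253 253 253 253 253 253 253 253 213  51  63 105 231 253 254 253 253 253 253 253 253]
 [253 253 253 253 253 253 
[... 889 characters left out ...]
4 254 254 254 254 254 254 254 254]
 [253 254 254 254 254 254 254 253 254 254 254 254 253 253 179 249 254 254 254 253 254 254 254]
 [253 254 254 254 253 254 253 253 254 254 254 254 254 254 249 253 254 254 254 254 254 254 254]
 [253 254 253 254 254 253 253 254 254 254 254 254 254 254 254 254 254 254 254 254 254 254 254]
 [254 254 253 253 253 253 254 253 252 254 254 254 254 254 254 254 254 254 254 254 254 254 254]
 [185 253 254 254 253 254 245 178 224 191 254 254 254 254 254 254 254 254 254 254 254 254 231]
 [144 183 254 254 254 253 137 224 147 118 253 254 254 254 254 254 254 254 254 254 254 230 143]
 [116 224 166 250 254 196 209 218 134  97 251 254 254 254 254 254 254 254 254 254 220 145 129]]
```

View pics/t7.png

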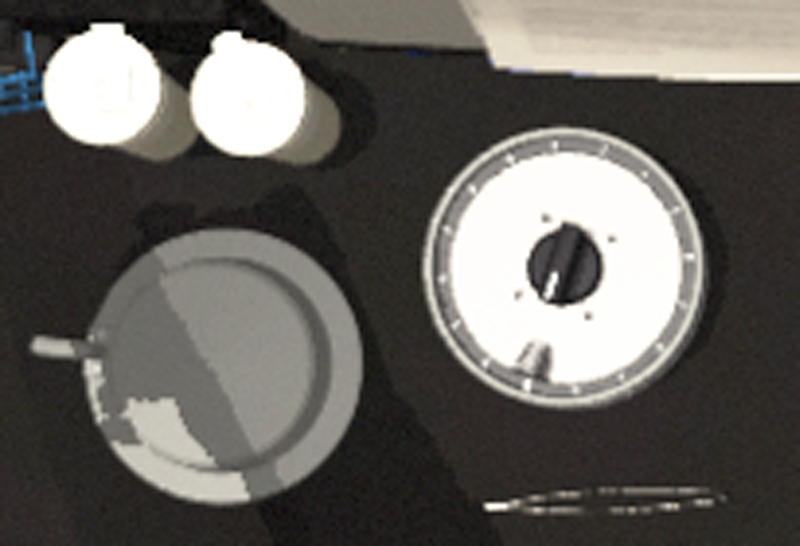

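Lid is lying flat and right way up: centre about (222,367), lug at (65,347), and clear of the canister. The window is at about (537,360) and the home mark at (528,386). I'll measure the bar direction.

Run:
```python
from h import *
c=camera("top"); g=cv2.cvtColor(c["pixels"],cv2.COLOR_RGB2GRAY).astype(float)
ce=np.array([.5053,.0230])
th=np.radians(np.arange(0,360,.5))
for z,r0,r1 in ((.068,.060,.070),(.075,.060,.070)):
    best=np.zeros(len(th))
    for r in np.arange(r0,r1,.001):
        p=proj(c,np.c_[ce[0]+r*np.cos(th),ce[1]+r*np.sin(th),np.full(len(th),z)]).astype(np.float32)
        s=cv2.remap(g.astype(np.float32),p[:,0].reshape(1,-1),p[:,1].reshape(1,-1),1)[0]
        h=np.fft.fft(s)[16]; ph=(-np.degrees(np.angle(h))/16)%22.5
        print(z,r.round(3),"mark phase deg %.2f amp %.1f"%(ph,abs(h)/len(th)))
        if abs(h)/len(th)>15: pass
    break
for r in (.046,.050,.053):
    p=proj(c,np.c_[ce[0]+r*np.cos(th),ce[1]+r*np.sin(th),np.full(len(th),.068)]).astype(np.float32)
    s=cv2.remap(g.astype(np.float32),p[:,0].reshape(1,-1),p[:,1].reshape(1,-1),1)[0]; k=(s<225)&(th>2.3)&(th<3.6); print("window r",r,np.degrees(th[k][[0,-1]]),np.degrees(th[k]).mean())
for n,px in (("win",(537,360)),("mark",(528,386))):
    w=toz(c,[np.array(px)/3.9+[130,150]],.068)[0,:2]-ce; print(n,np.degrees(np.arctan2(w[1],w[0])),np.hypot(*w))
to([.5053,.023,.16],None)
```

```text
0.068 0.06 mark phase deg 20.70 amp 1.7
0.068 0.061 mark phase deg 21.11 amp 2.0
0.068 0.062 mark phase deg 0.87 amp 1.4
0.068 0.063 mark phase deg 5.84 amp 2.8
0.068 0.064 mark phase deg 6.56 amp 5.9
0.068 0.065 mark phase deg 6.69 amp 8.3
0.068 0.066 mark phase deg 6.70 amp 9.8
0.068 0.067 mark phase deg 6.75 amp 9.8
0.068 0.068 mark phase deg 6.86 amp 8.3
0.068 0.069 mark phase deg 7.23 amp 5.7
0.068 0.07 mark phase deg 7.96 amp 2.9
window r 0.046 [155.5 174.5] 165.0
window r 0.05 [155. 175.] 165.0
window r 0.053 [154.5 175.5] 165.0
win 166.79894892742675 0.052898514966920655
mark 165.9423274315932 0.06761838956620347
t 15.625 tcp [0.4528 0.3043 0.3341] grasp [0.4533 0.3046 0.1791] 
M [[0.003, 0.08, 0.997], [0.002, 0.997, -0.08], [-1.0, 0.002, 0.003]] q [ 0.445  0.286 -0.167  1.114  0.     2.096] op 0.803 F [0.5 0.1 0.1]
dp units (30mm) x,y,z: [ 0.63 -9.22  2.48]
yaw -0.08
```

Request:
arm_command(
  rows=[
    {"jaw": 0.8, "dp": [0, -0.5, 0.2], "roll": -1},
    {"jaw": 0.8, "dp": [0, 0, 0], "roll": -1},
    {"jaw": 0.8, "dp": [0, 0, 0], "roll": -1},
    {"jaw": 0.8, "dp": [0, 0, 0], "roll": -1},
    {"jaw": 0.8, "dp": [0, 0, 0], "roll": -1},
    {"jaw": 0.8, "dp": [0, 0, 0], "roll": -1},
    {"jaw": 0.8, "dp": [0, 0, 0], "roll": -1},
    {"jaw": 0.8, "dp": [0, 0, 0], "roll": -1},
    {"jaw": 0.8, "dp": [0, 0, 0], "roll": -1},
    {"jaw": 0.8, "dp": [0, 0, 0], "roll": -1},
  ],
)

```text
clock: 16.88
tcp_pos: [0.4567, 0.2885, 0.3305]
tool_rot: [0.598, -0.376, 0.599, 0.377]
force: [0.3, 0.5, -0.1]
opening: 0.802
```

Request:
arm_command(
  rows=[
    {"jaw": 0.8, "dp": [0, 0, 0], "roll": -1},
    {"jaw": 0.7, "dp": [0, 0, 0], "roll": -0.5},
    {"jaw": 0.6, "dp": [0, 0, 0], "roll": 0},
  ],
)

```text
clock: 17.25
tcp_pos: [0.4567, 0.2885, 0.3308]
tool_rot: [0.562, -0.427, 0.564, 0.428]
force: [-1.0, -0.2, -0.3]
opening: 0.596
```

```bash
python3 -c "
from h import *
to([.5053,.023,.16],1.302)"
```

```text
t 17.25 tcp [0.4567 0.2885 0.3308] grasp [0.4564 0.2884 0.1758] 
M [[-0.002, -0.963, 0.269], [-0.001, 0.269, 0.963], [-1.0, 0.002, -0.001]] q [ 0.415  0.281 -0.183  1.11   0.     0.687] op 0.596 F [-1.  -0.2 -0.3]
dp units (30mm) x,y,z: [ 0.53 -3.95 -8.08]
yaw 1.299 roll units -0.03
```

Request:
arm_command(
  rows=[
    {"jaw": 0.5, "dp": [0.05, -0.44, -0.9], "roll": 0},
    {"jaw": 0.5, "dp": [0.06, -0.44, -0.9], "roll": 0},
    {"jaw": 0.5, "dp": [0.06, -0.44, -0.9], "roll": 0},
    {"jaw": 0.5, "dp": [0.06, -0.44, -0.9], "roll": 0},
    {"jaw": 0.5, "dp": [0.06, -0.44, -0.9], "roll": 0},
    {"jaw": 0.5, "dp": [0.06, -0.44, -0.9], "roll": 0},
    {"jaw": 0.5, "dp": [0.06, -0.44, -0.9], "roll": 0},
    {"jaw": 0.5, "dp": [0.06, -0.44, -0.9], "roll": 0},
    {"jaw": 0.5, "dp": [0.06, -0.43, -0.88], "roll": 0},
    {"jaw": 0.5, "dp": [0, 0, 0], "roll": 0},
  ],
)

```text
clock: 18.5
tcp_pos: [0.5064, 0.0219, 0.3154]
tool_rot: [0.564, -0.426, 0.564, 0.427]
force: [0.1, 1.1, 0.4]
opening: 0.502
```

Run:
```python
from h import *
to([.5053,.023,.096],1.302)
c=camera("wrist"); im=c["pixels"][:,:,::-1].copy()
for p in proj(c,[[.5053,.023,.102],[.5053+.022*np.cos(2.873),.023+.022*np.sin(2.873),.102],[.5053-.022*np.cos(2.873),.023-.022*np.sin(2.873),.102]]): cv2.circle(im,tuple(map(int,p)),3,(0,0,255),-1)
cv2.imwrite("pics/w8.png",im)
```

```text
t 18.5 tcp [0.5064 0.0219 0.3154] grasp [0.5063 0.0219 0.1604] 
M [[-0.001, -0.962, 0.272], [0.0, 0.272, 0.962], [-1.0, 0.001, -0.0]] q [-0.115  0.229 -0.291  1.051 -0.     0.16 ] op 0.502 F [0.1 1.1 0.4]
dp units (30mm) x,y,z: [2.15 0.04 0.03]
yaw 1.295 roll units -0.05
```

View pics/w8.png

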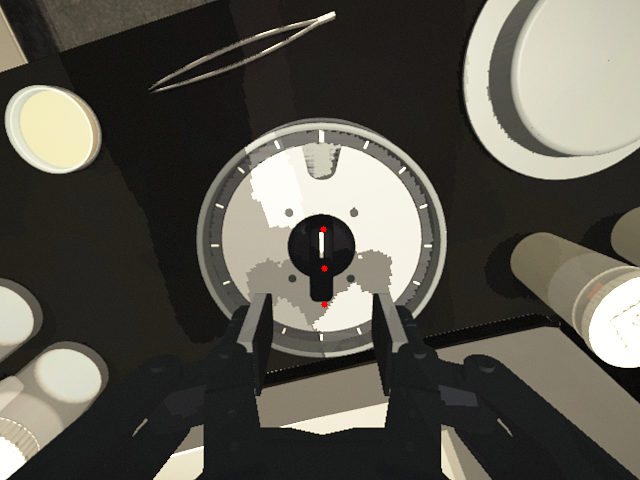

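Knob bar sits between the fingers (columns 310–333, rows 222–300), the window points at the home mark (320,160), and the gripper is aligned with the bar. Descending and gripping.

Request:
arm_command(
  rows=[
    {"jaw": 0.5, "dp": [0.6, 0.03, 0], "roll": 0},
    {"jaw": 0.5, "dp": [0.8, 0, 0], "roll": 0},
    {"jaw": 0.5, "dp": [0.5, 0, 0], "roll": 0},
    {"jaw": 0.5, "dp": [0.21, 0, 0], "roll": 0},
    {"jaw": 0.3, "dp": [0, 0, 0], "roll": 0},
    {"jaw": 0.1, "dp": [0, 0, 0], "roll": 0},
    {"jaw": 0, "dp": [0, 0, 0], "roll": 0},
    {"jaw": 0, "dp": [0, 0, 0], "roll": 0},
    {"jaw": 0, "dp": [0, 0, 0], "roll": 0},
  ],
  grip_force=50,
)

```text
clock: 19.68
tcp_pos: [0.5053, 0.0224, 0.2536]
tool_rot: [0.563, -0.428, 0.564, 0.426]
force: [-2.8, -7.0, 0.8]
opening: 0.138
```

```bash
python3 -c "
from h import *
to([.5053,.023,.097],1.302); print(observe()['ft_torque'])"
```

```text
t 19.675 tcp [0.5053 0.0224 0.2536] grasp [0.5053 0.0219 0.0986] 
M [[-0.0, -0.963, 0.27], [-0.004, 0.27, 0.963], [-1.0, -0.001, -0.004]] q [-0.113  0.281 -0.388  0.901 -0.004  0.16 ] op 0.138 F [-2.8 -7.   0.8]
dp units (30mm) x,y,z: [0.05 0.01 0.04]
yaw 1.298 roll units -0.04
[-1.19264494  0.43156221 -0.11712666]
```

Request:
arm_command(
  rows=[
    {"jaw": 0, "dp": [0, 0, -0.03], "roll": 0},
    {"jaw": 0, "dp": [0, 0, 0], "roll": 0.5},
    {"jaw": 0, "dp": [0, 0, 0], "roll": 0.5},
    {"jaw": 0, "dp": [0, 0, 0], "roll": 0.5},
    {"jaw": 0, "dp": [0, 0, 0], "roll": 0.5},
    {"jaw": 0, "dp": [0, 0, 0], "roll": 0.5},
    {"jaw": 0, "dp": [0, 0, 0], "roll": 0.5},
    {"jaw": 0, "dp": [0, 0, 0], "roll": 0.27},
    {"jaw": 0, "dp": [0, 0, 0], "roll": 0},
  ],
)

```text
clock: 20.8
tcp_pos: [0.5051, 0.0218, 0.2536]
tool_rot: [0.635, -0.31, 0.636, 0.308]
force: [-3.1, -6.4, 1.9]
opening: 0.136
```

```bash
cat > win.py <<'E'
from h import *
o,M=state(); print("yaw",np.arctan2(M[1,2],M[0,2]),"tz",o["ft_torque"])
c=camera("wrist"); g=cv2.cvtColor(c["pixels"],cv2.COLOR_RGB2GRAY).astype(np.float32)
im=c["pixels"][:,:,::-1].copy(); ce=np.array([.5048,.0222]); th=np.radians(np.arange(60,200,.5))
for r in (.046,.050,.053):
    p=proj(c,np.c_[ce[0]+r*np.cos(th),ce[1]+r*np.sin(th),np.full(len(th),.068)]).astype(np.float32)
    s=cv2.remap(g,p[:,0].reshape(1,-1),p[:,1].reshape(1,-1),1)[0]; print(r,s[::10].astype(int))
for k in (0,3):
    a=np.radians(164.6-22.5*k); 
    for r in (.052,.066):
        cv2.circle(im,tuple(map(int,proj(c,[[ce[0]+r*np.cos(a),ce[1]+r*np.sin(a),.068]])[0])),3,(0,0,255),-1)
import sys; cv2.imwrite("pics/%s.png"%sys.argv[1],im)
E
python3 win.py w9
```

```text
t 20.8 tcp [0.5051 0.0218 0.2536] grasp [0.505  0.0213 0.0986] 
M [[-0.0, -0.787, 0.617], [-0.003, 0.617, 0.787], [-1.0, -0.002, -0.003]] q [-0.115  0.281 -0.389  0.901 -0.003  0.55 ] op 0.136 F [-3.1 -6.4  1.9]
yaw 0.9059395553804959 tz [-1.16646627  0.48236225  0.0599492 ]
0.046 [243 242 242 243 243 242 243 243 244 244 244 244 244 245 245  80 188 186
 191 245 244 244 243 243 244 243 252 252]
0.05 [242 243 242 242 243 242 243 243 244 244 244 244 245 245 245  78 255 255
 178 245 244 244 244 244 243 242 252 252]
0.053 [242 243 242 242 243 243 242 243 243 244 244 244 245 245 245 141 254 255
 193 245 245 243 244 243 243 242 252 252]
```

Request:
arm_command(
  rows=[
    {"jaw": 0, "dp": [0, 0, 0], "roll": 0.5},
    {"jaw": 0, "dp": [0, 0, 0], "roll": 0.5},
    {"jaw": 0, "dp": [0, 0, 0], "roll": 0.5},
    {"jaw": 0, "dp": [0, 0, 0], "roll": 0.5},
    {"jaw": 0, "dp": [0, 0, 0], "roll": 0.5},
    {"jaw": 0, "dp": [0, 0, 0], "roll": 0.5},
    {"jaw": 0, "dp": [0, 0, 0], "roll": 0.27},
    {"jaw": 0, "dp": [0, 0, 0], "roll": 0},
  ],
)

```text
clock: 21.85
tcp_pos: [0.5048, 0.0216, 0.2536]
tool_rot: [0.683, -0.181, 0.685, 0.178]
force: [-4.3, -8.1, 3.6]
opening: 0.14
```

Request:
arm_command(
  rows=[
    {"jaw": 0, "dp": [0, 0, 0], "roll": 0.5},
    {"jaw": 0, "dp": [0, 0, 0], "roll": 0.5},
    {"jaw": 0, "dp": [0, 0, 0], "roll": 0.5},
    {"jaw": 0, "dp": [0, 0, 0], "roll": 0.5},
    {"jaw": 0, "dp": [0, 0, 0], "roll": 0.5},
    {"jaw": 0, "dp": [0, 0, 0], "roll": 0.5},
    {"jaw": 0, "dp": [0, 0, 0], "roll": 0.25},
    {"jaw": 0, "dp": [0, 0, 0], "roll": 0},
    {"jaw": 0, "dp": [0, 0, 0], "roll": 0},
  ],
)

```text
clock: 22.98
tcp_pos: [0.5044, 0.0215, 0.2536]
tool_rot: [0.705, -0.045, 0.707, 0.042]
force: [-5.6, -8.8, 4.5]
opening: 0.136
```

```bash
cat > meas.py <<'E'
from h import *
o,M=state(); print("turned",1.298-np.arctan2(M[1,2],M[0,2]),"tz",o["ft_torque"])
c=camera("wrist"); g=cv2.cvtColor(c["pixels"],cv2.COLOR_RGB2GRAY).astype(np.float32)
ce=np.array([.5050,.0226]); th=np.radians(np.arange(50,200,.25))
def ring(r): 
    p=proj(c,np.c_[ce[0]+r*np.cos(th),ce[1]+r*np.sin(th),np.full(len(th),.068)]).astype(np.float32)
    return cv2.remap(g,p[:,0].reshape(1,-1),p[:,1].reshape(1,-1),1)[0]
for r in (.047,.050,.053):
    s=ring(r); k=np.abs(s-np.median(s))>6; w=np.flatnonzero(k); w=w[(np.degrees(th[w])>75)&(np.degrees(th[w])<190)]; print("window",r,np.degrees(th[w[[0,-1]]]),np.degrees(th[w[[0,-1]]]).mean(),len(w)/4)
for r in (.065,.066,.067):
    s=ring(r); w=np.flatnonzero(s>s.mean()+1.3*s.std()); gr=np.split(w,np.flatnonzero(np.diff(w)>4)+1); print("marks",r,[round(float(np.degrees(th[x]).mean()),1) for x in gr if len(x)])
E
python3 meas.py
```

```text
t 22.975 tcp [0.5044 0.0215 0.2536] grasp [0.5041 0.0208 0.0986] 
M [[-0.002, -0.123, 0.992], [-0.004, 0.992, 0.123], [-1.0, -0.004, -0.002]] q [-0.115  0.28  -0.389  0.902 -0.005  1.332] op 0.136 F [-5.6 -8.8  4.5]
turned 1.1746105983458854 tz [-1.59571     1.02831944  0.0778191 ]
window 0.047 [ 88.   189.75] 138.875 21.5
window 0.05 [ 87.75 189.75] 138.75 22.25
window 0.053 [ 87.5  189.75] 138.625 23.25
marks 0.065 [51.8, 74.8, 97.8, 120.5, 143.1, 165.4]
marks 0.066 [51.8, 74.8, 97.8, 120.5, 143.1, 165.4, 187.6]
marks 0.067 [51.6, 74.8, 97.8, 120.5, 143.1, 165.4, 187.6]
```

```bash
sed -i 's/<190/<130/' meas.py; python3 meas.py | grep -E "window|turned"
python3 - <<'E'
from h import *
c=camera("top"); g=cv2.cvtColor(c["pixels"],cv2.COLOR_RGB2GRAY); yy,xx=np.mgrid[:480,:640]; W=toz(c,np.c_[xx.ravel(),yy.ravel()],.009)
d=np.hypot(W[:,0]-.445,W[:,1]-.22); m=((g.ravel()>60)&(d<.09)); print("lid blob centre",W[m].mean(0)[:2],m.sum())
sign_off()
E
```

```text
turned 1.1745721632497992 tz [-1.64112833  1.04036554  0.07230701]
window 0.047 [ 88.  109.5] 98.75 21.0
window 0.05 [ 87.75 109.25] 98.5 21.75
window 0.053 [ 87.75 109.25] 98.5 21.5
lid blob centre [0.44392002 0.21676796] 4978
the job is handed in; nothing more can be done
```

The canister is open, and the shutter is held at the third click with the window over the third vial. I signed off at about 23 s of the 61 s allowed, with the gripper still holding the knob.

- **First lift went wrong:** the grip held the lid rigid, so it rose level about 40 mm instead of tipping. I set it back on the canister and tried again.
- **Second lift:** I pushed inward on the lug, and the lid tipped to about 18° with its far edge on the rim. I then lifted it off and set it down to the left of the canister, far edge first. The top view after release shows it flat and right way up. At hand-in its rough centre was (0.444, 0.217), about where I placed it.
- **Knob:** I turned it clockwise in three steps of one click each. The last reading was 1.175 rad against a target of 1.178. The wrist camera puts the middle of the window at 98.6°, within about 1° of the third mark at 97.8°. Holding torque was about 0.07–0.08 N m, near the 0.09 expected at a stop.
- **Side load:** I had centred the grip about 1 mm off the knob's axis, so there was a side force of about 10 N at the end.
- **Not checked:** I had no pictures left to view at the end, so the last checks are measurements only. I did not look at the bystanders again at hand-in; the last views showed the cups and forceps undisturbed.

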